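# Expose small screen frames

## Robot

A 6-joint arm with a two-finger parallel gripper is mounted at the origin on the work surface. World frame = base frame: x ahead of the robot, y to its left, z up, the work surface at z = 0. Lengths are in mm, angles in rad, forces in N, time in s.
With the tool pointing down it reaches from about 400 to 825 mm from the base axis. Payload 7 kg.
Tool frame: the origin (TCP) lies at the very end of the fingers, on their centre line; the grasp point (between the pads) lies 19 mm behind it; z points along the fingers, y is the line along which they close (so a half turn about z gives the same grasp; the last joint's range is limited). The gripper opens to 88 mm and grips with 3 to 60 N. Pads are 19 mm wide; open, the fingers measure 130 mm over their backs; the gripper's body (78 mm by 193 mm) begins 47 mm behind the grasp point.
Start: joints at [1.608, 0.359, 0.012, 0, -1.224, -0.288], TCP at [167.531, 653.857, 226.561] pointing down, gripper open.
Joint ranges: [-3.07, 3.07], [-1.43, 2.12], [-1.02, 1.25], [-3.03, 1.67], [-3.05, -0], [-3.03, 3.03]. Speed limits (rad/s): [2.39, 2.39, 3.01, 3.14, 3.14, 3.14].

## Interface

Orientations are given as a unit quaternion [x, y, z, w].
In Python, from plant import bot gives the robot as it stands. Calls block until the motion is done:
- bot.move_ptp(position, orientation): joint-space move of the TCP to a pose.
- bot.line_to(position, velocity=150, ori=None): straight line of the TCP; ori=None keeps the orientation; velocity is the mean speed in mm/s.
- bot.move_joints(angles): joint-space move.
- bot.move_gripper(opening, force=None): finger opening in mm; force is the grip in N (None keeps the last); returns when the fingers have stopped.
- bot.pause(seconds).
- bot.solve_ik(position, orientation): joint angles nearest the present ones, or None.
- bot.read_state(): the state.
- bot.camera(name): name is "side" or "top" or "wrist"; returns the picture (400x640x3 uint8, red, green, blue); there is no depth.
- bot.get_calibration(name): a dict with "fx", "fy", "cx", "cy" (pixels), "view" (4x4, takes a point from world to camera coordinates); the wrist camera has in their place "T_tool_cam" (4x4, takes a point from camera to tool coordinates, whose origin is the TCP and whose axes are the flange's). Camera axes: x right, y up, looking along -z (the intrinsics and any distortion apply to the point x, -y, -z); pixel columns grow to the right and rows downward; lengths in mm; the calibration is good to about 2 mm. A picture is of the moment at which its call begins: read the wrist's pose just before it. get_calibration takes no time and is no camera call.
A pose or a line that the arm cannot do raises bot.Unreachable and nothing moves.
- bot.close_job(): hands the job in; it is judged then, once.
The state is a dict: "t": time; "joint_pos": joint angles; "qvel": joint speeds; "tau": joint torques, N m; "tcp_pos": TCP position; "eef_rot": TCP orientation; "contact_force": force on the tool from outside, world axes, zero at the start; "moment": the same for the moment, N m; "width": finger opening in mm; "finger_force": force on a finger pad.
Only numpy, scipy, OpenCV 4.12 (cv2) and the standard library are available. Lean on these libraries where they do the work, as an engineer would, in place of code of your own. Each camera call takes 0.05 s, during which the arm holds its last target. There are 200 camera calls.

## Task

Expose all the small screen frames that are out: pull the carriage of the exposure unit out to its front stop, lay every frame flat on it and push it fully home under the hood; only then take the lever through its zigzag gate to the far end, which lowers the hood, leave it there for three seconds, and bring it back through the gate to the near end. Then pull the carriage fully out again and lay all the frames flat in the wooden drying tray, without disturbing the ink jar, tape roll, spray can or squeegee.

Things in the scene. Friction and masses are not known exactly. Their poses are not given: they have to be found in the camera images.
- frame_a: small screen frame: flat, blue wood, yellow corners, white mesh, 120 x 56 mm, 28 mm high, 0.13 kg; all alike, either face may be up. Its sides are 11 mm wide; the mesh, 3 mm thick, is at mid-height. Origin at its centre, 14 mm above its underside; x along the 120 mm side, y along the 56 mm side (can be grasped across it). At first flat on the table, nearer than the unit. Two or three are present; None if absent
- frame_b: small screen frame: flat, blue wood, yellow corners, white mesh, 120 x 56 mm, 28 mm high, 0.13 kg; all alike, either face may be up. Its sides are 11 mm wide; the mesh, 3 mm thick, is at mid-height. Origin at its centre, 14 mm above its underside; x along the 120 mm side, y along the 56 mm side (can be grasped across it). At first flat on the table, nearer than the unit. Two or three are present; None if absent
- frame_c: small screen frame: flat, blue wood, yellow corners, white mesh, 120 x 56 mm, 28 mm high, 0.13 kg; all alike, either face may be up. Its sides are 11 mm wide; the mesh, 3 mm thick, is at mid-height. Origin at its centre, 14 mm above its underside; x along the 120 mm side, y along the 56 mm side (can be grasped across it). At first flat on the table, nearer than the unit. Two or three are present; None if absent
- unit: exposure unit: grey base plate 340 x 310 x 20 mm, fixed. Origin on the table, straight below the middle of the carriage when that is pulled right out; x points away from the robot, along the slide (base from x = -80 to 260 mm). Two columns and a crossbar, 250 mm high, stand at its far end
- hood: white hood over the far part of the unit, 150 mm (x) by 310 mm (y), 45 mm thick, near edge at unit x = 80 mm. Origin: middle of its underside, 150 mm above the table when raised, about 100 mm when lowered. It is linked to the lever (far end of the gate = lowered), so a push on it can shift the lever; frames on the carriage pass below it freely
- carriage (a joint): position of the carriage on its slide, m: 0 = pulled fully out to the front stop (towards the robot), 0.16 = pushed fully home to the rear stop, under the hood. It starts part-way in. It slides stiffly (about 3 N) and stays where it is left. Only when it is out can frames be laid on it or lifted off, clear of the hood
- carriage_bed (a point): middle of the upper face of the carriage floor, 39 mm above the table; the carriage is an open aluminium tray, 150 mm along x (the slide) by 300 mm along y outside, walls 5 mm thick standing 13 mm above its floor. It takes three frames side by side, long sides along x, 90 mm apart along y. Axes as the unit's
- carriage_bar (a point): middle of the carriage's black handle bar: round, level, 14 mm thick, 104 mm long along y, its axis 70 mm above the table and 85 mm in front of the carriage's near wall. Two slim struts, 35 mm either side of the middle, join it to the carriage; it can be pinched from above
- console: control console: grey box 120 mm (x) by 90 mm (y) by 130 mm high, fixed, with the slotted gate plate on top. Origin: middle of its underside; x points away from the robot, y to the left
- gate (a point): middle of the gate plate's top, 130 mm above the table, axes as the console's. The zigzag slot: from the near end along +x, step to +y, on along +x, step back to -y, on along +x to the far end. So the lever knob's centre goes through x, y (mm): near end (-52,-19), (-20,-19), (-20,19), (20,19), (20,-19), far end (52,-19), with about 4 mm of play to each side
- lever_fa (a joint): fore-and-aft angle of the lever, rad: 0 upright, positive leaning away from the robot (console +x); about -0.26 at the near end, where it starts (hood raised), about -0.1 and 0.1 at the two cross-steps, about +0.26 at the far end (hood lowered)
- lever_lr (a joint): sideways angle of the lever, rad: 0 upright, positive leaning to the left (console +y); about -0.09 in the right-hand parts of the slot (near end and far end), about +0.09 in the left-hand middle part
- lever_knob (a point): centre of the lever's black ball knob, 36 mm diameter, on an 8 mm stem; the lever pivots at the console's origin, 205 mm below the knob. It moves lightly (about 2 to 4 N) and stays where it is left; walls of the gate stop it
- drying_tray: shallow open wooden tray on the table to the left, fixed, 300 mm (x) by 150 mm (y) outside, 22 mm high, walls and floor 5 mm thick. Origin: middle of its underside. It takes three frames side by side, each with its long side along the tray's y, 90 mm apart along x
- ink_jar: bystander: white ink jar, 72 mm diameter, 75 mm high, standing; origin at the middle of its underside
- tape_roll: bystander: roll of yellow tape lying flat, 90 mm diameter, 45 mm high; origin at the middle of its underside
- spray_can: bystander: aluminium can, 66 mm diameter, 170 mm high, standing; origin at the middle of its underside
- squeegee: bystander: wooden squeegee lying on the table, 160 x 35 x 32 mm; origin at the middle of its underside

How it is judged (in metres and radians):
On the way, in this order (a step that is already met when the one before it is completed fails the run):
1. all frames lie flat on the carriage (x of frame_a in the frame of carriage_bed between -0.045 and 0.045 m and y of frame_a in the frame of carriage_bed between -0.125 and 0.125 m and z of frame_a in the frame of carriage_bed between 0 and 0.02 m and angle between the z axis of each of frame_a, frame_b, frame_c and the z axis of carriage_bed, either way round below 0.08 rad and x of frame_b in the frame of carriage_bed between -0.045 and 0.045 m and y of frame_b in the frame of carriage_bed between -0.125 and 0.125 m and z of frame_b in the frame of carriage_bed between 0 and 0.02 m and x of frame_c in the frame of carriage_bed between -0.045 and 0.045 m and y of frame_c in the frame of carriage_bed between -0.125 and 0.125 m and z of frame_c in the frame of carriage_bed between 0 and 0.02 m), for 0.2 s.
2. the carriage, with all frames flat on it, is fully home at its rear stop (within 8 mm) (all of step 1 and value of joint carriage above 0.152 m), for 0.2 s.
3. the lever passes through the left-hand middle part of its gate, carriage home (value of joint lever_lr above 0.055 rad and value of joint carriage above 0.145 m), for 0.1 s.
4. the lever stands at the far end of its gate for 2 s, carriage home with all frames flat on it (all of step 1 and value of joint lever_fa above 0.21 rad and value of joint lever_lr below -0.04 rad and value of joint carriage above 0.145 m), for 2 s.
5. the lever passes back through the left-hand middle part (all of step 3), for 0.1 s.
6. the lever is back at the near end (value of joint lever_fa below -0.21 rad and value of joint lever_lr below -0.04 rad), for 0.2 s.
7. the carriage is pulled out to its front stop (within 10 mm) (value of joint carriage below 0.01 m), for 0.2 s.
At the end, for the whole second after the job is handed in: All present frames lie flat (within 0.08 rad) and at rest inside the drying tray, the carriage is at its front stop (within 15 mm), and the lever is at the near end of its gate (lever_fa below -0.21, lever_lr below -0.04) (all of step 6 and x of frame_a in the frame of drying_tray between -0.125 and 0.125 m and y of frame_a in the frame of drying_tray between -0.045 and 0.045 m and z of frame_a in the frame of drying_tray between 0 and 0.025 m and angle between the z axis of each of frame_a, frame_b, frame_c and the z axis of drying_tray, either way round below 0.08 rad and linear speed of each of frame_a, frame_b, frame_c below 0.03 m/s and x of frame_b in the frame of drying_tray between -0.125 and 0.125 m and y of frame_b in the frame of drying_tray between -0.045 and 0.045 m and z of frame_b in the frame of drying_tray between 0 and 0.025 m and x of frame_c in the frame of drying_tray between -0.125 and 0.125 m and y of frame_c in the frame of drying_tray between -0.045 and 0.045 m and z of frame_c in the frame of drying_tray between 0 and 0.025 m and value of joint carriage below 0.015 m); the robot touches nothing.
It fails at once if the lever is taken round the first corner of its gate while the carriage is not home (value of joint lever_lr above 0 rad and value of joint carriage below 0.13 m).
It fails at once if the ink jar, tape roll, spray can or squeegee is moved by more than 60 mm or tipped over (distance of any of ink_jar, tape_roll, spray_can, squeegee from where it was at the start of the episode above 0.06 m or angle between any of ink_jar, tape_roll, spray_can, squeegee's own z axis and vertical above 0.5 rad).
Of frame_a, frame_b, frame_c only 2 to 3 are there at a start; the rules pass over those that are not, and their reading is None.
At some moment in a run one of frame_a, frame_b, frame_c may be knocked a few centimetres aside while the robot is not near it.
Once in a run the grip may slacken for a moment while it holds something.
It also fails if it takes over 210 s, if anything falls off the work surface, if the arm or the gripper's body presses on something with over 40 N, if the wrist force passes 120 N, or if a joint passes its speed limit or range.

## Working session

There is one attempt and no reset: what is moved stays moved. The work goes in short steps, each a Python script; the robot and the scene stay as the last script left them, time stands still between calls to the robot, and variables do not carry over. Pictures are saved under pics/ and viewed, at most 14 in all, crops included, and the job is handed in when it is done.

```bash
ls; mkdir -p pics; python3 - <<'E'
from plant import bot
import cv2, numpy as np
np.set_printoptions(suppress=True,precision=3)
for n in ("side","top"):
    im=bot.camera(n); cv2.imwrite(f"pics/{n}0.png",cv2.cvtColor(im,cv2.COLOR_RGB2BGR))
    print(n,bot.get_calibration(n))
print(bot.get_calibration("wrist"))
s=bot.read_state(); print(s)
E
```

```text
pics
side {'fx': 403.8803884797606, 'fy': 403.8803884797606, 'cx': 323.5612221645712, 'cy': 208.18726769358878, 'view': array([[   -0.989,    -0.147,    -0.01 ,   589.438],
       [    0.091,    -0.662,     0.744,  -181.221],
       [   -0.116,     0.735,     0.668, -1162.489],
       [    0.   ,     0.   ,     0.   ,     1.   ]])}
top {'fx': 449.44982432683844, 'fy': 449.44982432683844, 'cx': 318.9686405003132, 'cy': 202.29554942018402, 'view': array([[    0.021,    -1.   ,     0.014,   -57.495],
       [    0.999,     0.021,     0.033,  -568.144],
       [   -0.034,     0.013,     0.999, -1435.278],
       [    0.   ,     0.   ,     0.   ,     1.   ]])}
{'fx': 315.70794559779745, 'fy': 315.70794559779745, 'cx': 323.7255459868563, 'cy': 195.85172094851174, 'T_tool_cam': array([[   0.001,    0.964,    0.266,   72.253],
       [   1.   ,   -0.001,    0.   ,    0.673],
       [   0.   ,    0.266,   -0.964, -160.083],
       [   0.   ,    0.   ,    0.   ,    1.   ]])}
{'t': 0.1, 'joint_pos': array([ 1.608,  0.359,  0.011, -0.   , -1.224, -0.288]), 'qvel': array([-0.001,  0.   ,  0.004,  0.001, -0.   ,  0.002]), 'tau': array([ -0.002, -58.417,  29.375,   7.015,   0.01 ,  -0.   ]), 'tcp_pos': array([167.455, 653.436, 225.691]), 'eef_rot': array([ 0.992, -0.125, -0.   ,  0.001]), 'contact_force': array([-0.245,  0.212, -0.195]), 'moment': array([0.043, 0.009, 0.02 ]), 'finger_force': 0.0, 'width': 87.56871081068618}
```

View pics/top0.png

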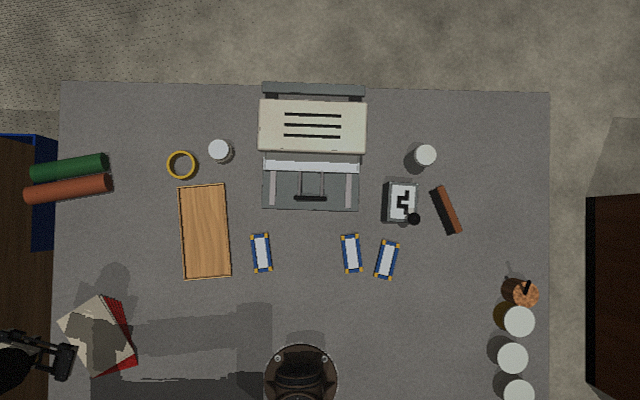

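View pics/side0.png

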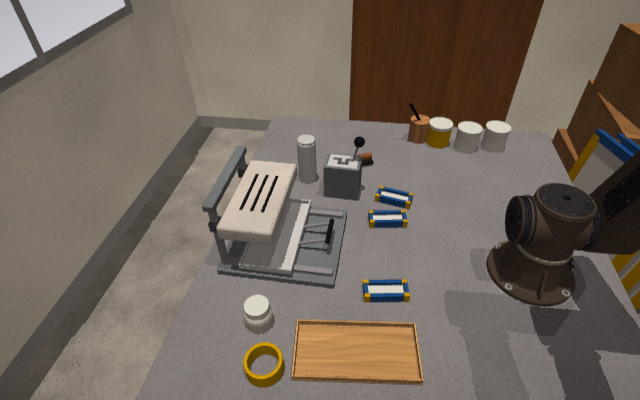

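The top view shows three frames, at about (261,253), (351,253) and (387,260). The bar is at (310,198), the knob at (414,218), the tray around (205,231), the jar at (220,151), the tape at (181,165), the can at (424,155) and the squeegee at (446,209). I'll enlarge it to measure more closely.

```bash
python3 - <<'E'
import cv2
im=cv2.imread("pics/top0.png")
c=im[140:290,170:470]
cv2.imwrite("pics/top0c.png",cv2.resize(c,(800,400),interpolation=cv2.INTER_CUBIC)) # scale 2.6667
c=im[170:290,330:470]
cv2.imwrite("pics/top0d.png",cv2.resize(c,None,fx=5,fy=5,interpolation=cv2.INTER_CUBIC))
E
```

```text
(no output)
```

View pics/top0c.png

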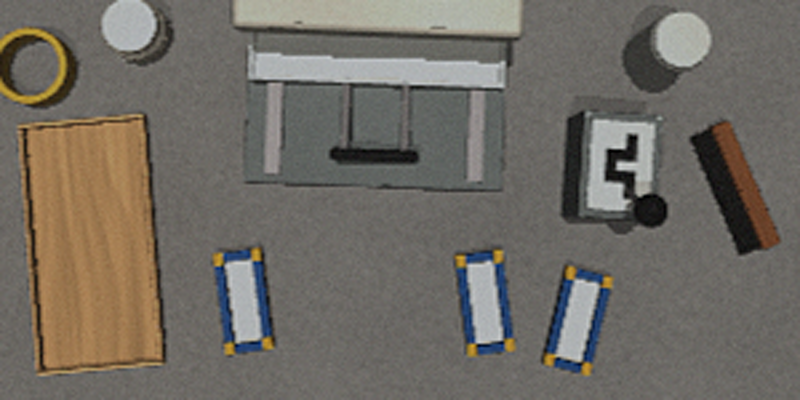

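View pics/top0d.png

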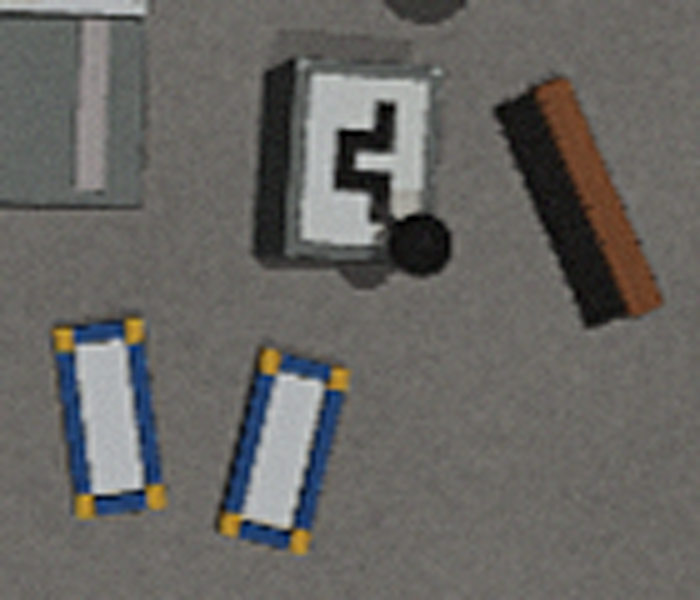

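Corners are readable in the enlarged views: frames, base plate front edge, bar ends, tray, console top and knob. Turning them into world positions now.

```bash
cat > h.py <<'E'
from plant import bot
import cv2, numpy as np
from scipy.spatial.transform import Rotation as R
np.set_printoptions(suppress=True,precision=3)
def q(yaw): return [np.cos(yaw/2),np.sin(yaw/2),0.,0.]
def wview(st):
    c=bot.get_calibration("wrist"); T=np.eye(4); T[:3,:3]=R.from_quat(st["eef_rot"]).as_matrix(); T[:3,3]=st["tcp_pos"]
    return c,np.linalg.inv(T@c["T_tool_cam"])
def px2w(c,V,uv,z):
    uv=np.atleast_2d(np.array(uv,float))
    d=np.c_[(uv[:,0]-c["cx"])/c["fx"],-(uv[:,1]-c["cy"])/c["fy"],-np.ones(len(uv))]@V[:3,:3]
    o=-V[:3,:3].T@V[:3,3]
    return o+d*((z-o[2])/d[:,2])[:,None]
def rect(P):
    "centre, long-side angle, sizes"
    (c,s,a)=cv2.minAreaRect(P[:,:2].astype(np.float32))
    a=np.radians(a)+(0 if s[0]>s[1] else np.pi/2)
    return np.array(c),(a+np.pi/2)%np.pi-np.pi/2,s
def save(name,im): cv2.imwrite(f"pics/{name}.png",cv2.cvtColor(im,cv2.COLOR_RGB2BGR))
E
python3 - <<'E'
from h import *
c=bot.get_calibration("top");V=c["view"]
A=lambda p:np.array(p)*0.375+[170,140]
D=lambda p:np.array(p)/5+[330,170]
for n,p,z in [("F1",A([(215,252),(262,248),(272,350),(228,354)]),28),("F2",D([(54,330),(145,320),(164,508),(78,518)]),28),("F3",D([(263,348),(349,370),(307,555),(219,532)]),28),("tray",A([(18,127),(145,115),(165,362),(40,375)]),22),("cons",D([(297,60),(437,68),(428,262),(285,255)]),130)]:
    print(n,*rect(px2w(c,V,p,z)))
print("bar",px2w(c,V,A([(330,153),(419,157)]),70))
print("base",px2w(c,V,A([(245,183),(502,190)]),20))
print("carr wall far?",px2w(c,V,A([(248,80),(505,88)]),52))
print("hood near",px2w(c,V,A([(232,27),(522,37)]),195))
print("knob",px2w(c,V,D([(420,244)]),198))
print("slot",px2w(c,V,D([(386,103),(345,137),(345,183),(379,183),(379,222)]),130))
print("can jar tape",px2w(c,V,A([(682,40)]),170),px2w(c,V,A([(130,25)]),75),px2w(c,V,A([(32,66)]),45))
print("squeegee",px2w(c,V,D([(500,105),(565,78),(660,305),(590,325)]),20))
E
```

```text
F1 [405.082 133.331] 0.1219842045511812 (122.0240707397461, 55.800289154052734)
F2 [ 407.664 -153.341] 0.1290865222832862 (119.55329132080078, 58.11762237548828)
F3 [ 389.395 -264.706] -0.21967750041791145 (57.589141845703125, 120.46144104003906)
tray [468.25  314.573] 0.1188973012421568 (295.48321533203125, 151.51319885253906)
cons [ 570.522 -290.159] -0.03319936562309156 (84.70144653320312, 115.54405212402344)
bar [[580.724  33.078  70.   ]
 [578.269 -69.83   70.   ]]
base [[ 544.887  135.886   20.   ]
 [ 542.892 -171.621   20.   ]]
carr wall far? [[ 665.045  131.737   52.   ]
 [ 662.247 -169.805   52.   ]]
hood near [[ 705.918  133.783  195.   ]
 [ 702.22  -172.24   195.   ]]
knob [[ 522.222 -310.344  198.   ]]
slot [[ 605.265 -304.406  130.   ]
 [ 584.616 -280.382  130.   ]
 [ 557.414 -280.778  130.   ]
 [ 557.834 -300.919  130.   ]
 [ 534.795 -301.243  130.   ]]
can jar tape [[ 706.463 -348.118  170.   ]] [[723.24  266.429  75.   ]] [[676.689 386.204  45.   ]]
squeegee [[ 612.576 -400.797   20.   ]
 [ 630.821 -442.44    20.   ]
 [ 486.588 -505.111   20.   ]
 [ 472.913 -460.274   20.   ]]
```

```bash
cat >> h.py <<'E'
U=np.array([624.,-18.5]); UY=-0.009; DOWN={}
def uw(x,y): "unit xy -> world xy"; return U+[x*np.cos(UY)-y*np.sin(UY),x*np.sin(UY)+y*np.cos(UY)]
def ik(xy,z,yaw):
    "pick yaw or yaw+pi with the more central last joint"
    best=None
    for y in (yaw,yaw+np.pi,yaw-np.pi):
        j=bot.solve_ik([*xy,z],q(y))
        if j is not None and (best is None or abs(j[5])<abs(best[0][5])): best=(j,y)
    return best
def goto(xy,z,yaw,exact=False):
    y=yaw if exact else ik(xy,z,yaw)[1]
    bot.move_ptp([*map(float,xy),float(z)],q(y)); return y
def lin(xy,z,v=150): bot.line_to([float(xy[0]),float(xy[1]),float(z)],v)
def guarded(p0,p1,lim,v=40,step=3.):
    "line in small steps until the force against the motion exceeds lim; returns (pos,force)"
    p0,p1=np.array(p0,float),np.array(p1,float); d=p1-p0; L=np.linalg.norm(d); d/=L
    f0=bot.read_state()["contact_force"]@d; f=0
    for s in np.append(np.arange(step,L,step),L):
        bot.line_to(list(p0+d*s),v); st=bot.read_state(); f=-(st["contact_force"]@d-f0)
        if f>lim: break
    return p0+d*s,st["tcp_pos"],f
def frames(z=28,cam="top",mn=60):
    "blue frames in the top picture -> list of (centre, yaw, size, top z)"
    im=bot.camera("top"); c=bot.get_calibration("top"); h=cv2.cvtColor(im,cv2.COLOR_RGB2HSV)
    m=cv2.inRange(h,(105,120,50),(125,255,255))|cv2.inRange(h,(18,150,110),(28,255,255))
    m[:,:170]=0; m[:,480:]=0; m[:120]=0; m[300:]=0
    k=cv2.morphologyEx(m,cv2.MORPH_CLOSE,np.ones((3,3),np.uint8)); out=[]
    for ct in cv2.findContours(k,cv2.RETR_EXTERNAL,cv2.CHAIN_APPROX_NONE)[0]:
        if cv2.contourArea(ct)<mn: continue
        P=px2w(c,c["view"],ct[:,0,:],z); ce,a,s=rect(P); w,l=sorted(s)
        if 40<w<75 and 95<l<140: out.append((ce,a,(l,w)))
    return im,out
E
python3 - <<'E'
from h import *
im,o=frames(); print(*o,sep="\n")
for y in (0,np.pi): print(y,[ (lambda j: None if j is None else np.array(j))(bot.solve_ik([*p],q(y))) for p in ([603,-18,330],[481,-18,48],[405,133,5],[389,-265,5],[468,315,5],[625,-311,178])])
print(ik((603,-18),330,0))
E
```

```text
(array([ 390.907, -262.219]), np.float64(-0.22437931132244593), (119.57783508300781, 55.239681243896484))
(array([ 409.318, -151.251]), np.float64(0.15064506930120825), (119.68057250976562, 55.501399993896484))
(array([406.228, 134.82 ]), np.float64(0.15385687486535748), (118.41692352294922, 56.02127456665039))
0 [array([ 0.294,  0.193,  0.017,  0.   , -1.395,  1.277]), array([ 0.372,  0.244, -0.634,  0.   , -0.693,  1.198]), array([ 0.784,  0.244, -0.794,  0.   , -0.532,  0.787]), array([-0.178,  0.303, -0.697,  0.   , -0.571,  1.749]), array([ 0.939,  0.419, -0.488,  0.   , -0.664,  0.631]), array([-0.183,  0.426,  0.002,  0.   , -1.147,  1.754])]
3.141592653589793 [array([ 0.294,  0.193,  0.017,  0.   , -1.395, -1.865]), array([ 0.372,  0.244, -0.634, -0.   , -0.693, -1.943]), array([ 0.784,  0.244, -0.794, -0.   , -0.532, -2.355]), array([-0.178,  0.303, -0.697,  0.   , -0.571, -1.392]), array([ 0.939,  0.419, -0.488, -0.   , -0.664, -2.51 ]), array([-0.183,  0.426,  0.002,  0.   , -1.147, -1.387])]
(array([ 0.294,  0.193,  0.017,  0.   , -1.395,  1.277]), 0)
```

```bash
python3 - <<'E'
from h import *
s=bot.read_state(); p=s["tcp_pos"]
bot.move_gripper(0)
lin(p[:2],330,300)
Y=np.pi+UY
x,y=uw(115-160+23,0)
goto((x,y),330,Y,True); lin((x,y),120,200); lin((x,y),48,100)
print(bot.read_state()["contact_force"],bot.read_state()["width"])
e=uw(-160+13,0)
print(guarded([x,y,48],[*e,48],15,v=60,step=5))
st=bot.read_state(); print(st["t"],st["contact_force"])
save("top1",bot.camera("top"))
E
```

```text
[ 0.046 -0.188  0.294] 0.22986233310078474
(array([477.006, -17.177,  48.   ]), array([483.526, -16.064,  49.34 ]), np.float64(21.204712190724813))
13.2 [ 21.182  -7.862 -14.343]
```

View pics/top1.png

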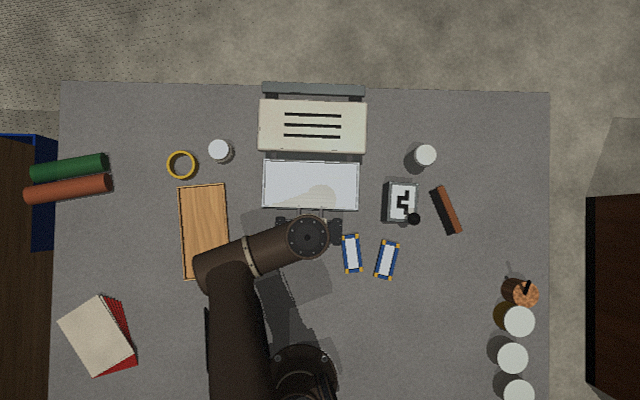

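The carriage is out at its stop: force 21 N, with the tray rectangle around (262–359, 160–211). Next I'll back off, refine the bed pose and place the first frame.

```bash
cat >> h.py <<'E'
def pick(ce,yaw,zb,op=86,hov=110,v=150):
    "grasp a frame lying at height zb"
    goto(ce,zb+hov,yaw,True); bot.move_gripper(op)
    lin(ce,zb+40,v); lin(ce,zb+4,60); w=bot.move_gripper(40,25); st=bot.read_state()
    lin(ce,zb+hov,v); s2=bot.read_state(); print("pick w",st["width"],s2["width"],"t",s2["t"])
    return 45<s2["width"]<66
def place(ce,yaw,zb,op=68,hov=110,v=150):
    goto(ce,zb+hov,yaw,True); w=bot.read_state()["width"]; lin(ce,zb+30,v); lin(ce,zb+5.5,40)
    bot.move_gripper(op); lin(ce,zb+hov,v); print("placed, held w",w,"t",bot.read_state()["t"])
E
python3 - <<'E'
from h import *
st=bot.read_state(); x,y,_=st["tcp_pos"]
lin((x+6,y),48,60); lin((x+6,y),160,200)
im=bot.camera("top"); c=bot.get_calibration("top")
h=cv2.cvtColor(im,cv2.COLOR_RGB2HSV); m=((h[...,2]>135)&(h[...,1]<40)).astype(np.uint8)
m[:155]=0;m[216:]=0;m[:,:255]=0;m[:,366:]=0
m=cv2.morphologyEx(m,cv2.MORPH_OPEN,np.ones((3,3),np.uint8))
ct=max(cv2.findContours(m,cv2.RETR_EXTERNAL,cv2.CHAIN_APPROX_NONE)[0],key=cv2.contourArea)
print("bed",*rect(px2w(c,c["view"],ct[:,0,:],52)),cv2.boundingRect(ct))
im,o=frames(); print(*o,sep="\n")
E
```

```text
bed [623.165 -16.928] 1.5558990031311568 (300.7775573730469, 145.69247436523438) (262, 161, 98, 49)
(array([ 390.972, -262.48 ]), np.float64(-0.22993360009191477), (119.55915069580078, 55.306915283203125))
(array([ 409.438, -151.233]), np.float64(0.15064506930120825), (119.9231948852539, 55.501399993896484))
```

```bash
sed -i 's/^U=.*/U=np.array([623.5,-17.]); UY=-0.013/' h.py; python3 - <<'E'
from h import *
im,o=frames(); o=[f for f in o if abs(f[0][1]+151)<50]; ce,a,_=o[0]
ok=pick(ce,a+np.pi,0); print(ok)
if ok:
    place(uw(0,0),np.pi+UY,39)
    x=uw(-130,0); 
    im,o=frames(); print(*o,sep="\n")
    im,o=frames(67); print("bed",*[f for f in o if f[0][0]>520],sep="\n")
    c,V=wview(bot.read_state()); save("w2",bot.camera("wrist"))
E
```

```text
pick w 55.87910903637129 55.49282831409388 t 19.4167
True
placed, held w 56.147947613038255 t 23.2
(array([ 350.749, -261.728]), np.float64(-0.23153562464565258), (120.10836791992188, 55.37051010131836))
bed
```

View pics/w2.png

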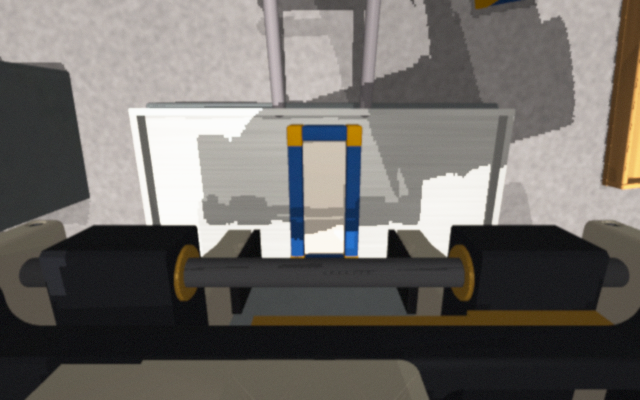

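The frame lies flat in the middle of the carriage, spanning (287–361, 125–258). The right-hand frame has been knocked 40 mm nearer, to (351,-262). I'll carry on with fresh detections.

```bash
python3 - <<'E'
from h import *
im,o=frames(); ce,a,_=[f for f in o if f[0][1]<-180][0]
ok=pick(ce,a+np.pi,0); print(ok)
if ok:
    place(uw(0,-90),np.pi+UY,39)
    goto(uw(-60,-180),200,np.pi+UY,True)
    im,o=frames(); print(*o,sep="\n"); save("top3",im)
E
```

```text
pick w 55.83419527378285 55.8001013342206 t 28.175
True
placed, held w 55.995572517817216 t 32.1583
(array([406.418, 134.783]), np.float64(0.1538568582206008), (118.78028869628906, 56.153480529785156))
```

View pics/top3.png

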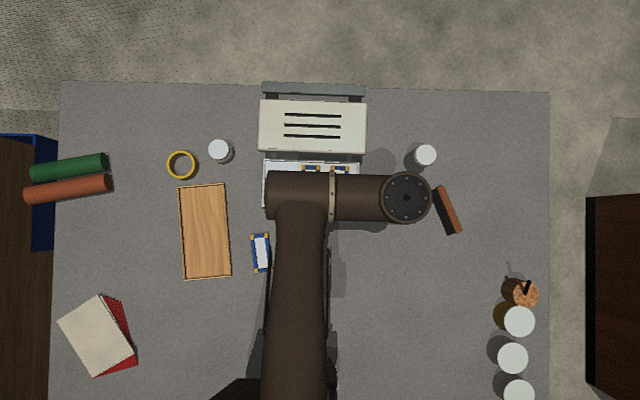

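Two frames are on the carriage, with far ends at (310,167) and (341,168). The left frame is unmoved at (261,253), so I'll pick it, then check all three with the wrist camera and side view.

```bash
python3 - <<'E'
from h import *
goto(uw(-60,-100),200,np.pi+UY,True)
im,o=frames(); print(o); ce,a,_=[f for f in o if f[0][1]>80 and f[0][0]<480][0] if o else (np.array([406.4,134.8]),0.154,0)
ok=pick(ce,a+np.pi,0); print(ok)
if ok:
    place(uw(0,90),np.pi+UY,39)
    e=uw(-160-25,0); goto(e,200,np.pi+UY,True)
    im,o=frames(67); print(*o,sep="\n"); save("top4",im[120:260,220:400].repeat(4,0).repeat(4,1))
E
```

```text
[]
pick w 55.62668320997512 55.78201872672207 t 37.8083
True
placed, held w 55.55700777808711 t 41.5083
(array([ 622.275, -104.446]), np.float64(-0.0357117917954719), (120.448974609375, 53.22404479980469))
(array([622.657, -15.527]), np.float64(-0.018052503765210837), (118.32292175292969, 53.058990478515625))
(array([622.991,  73.904]), np.float64(-0.01423126707511102), (119.29161071777344, 54.35569381713867))
```

View pics/top4.png

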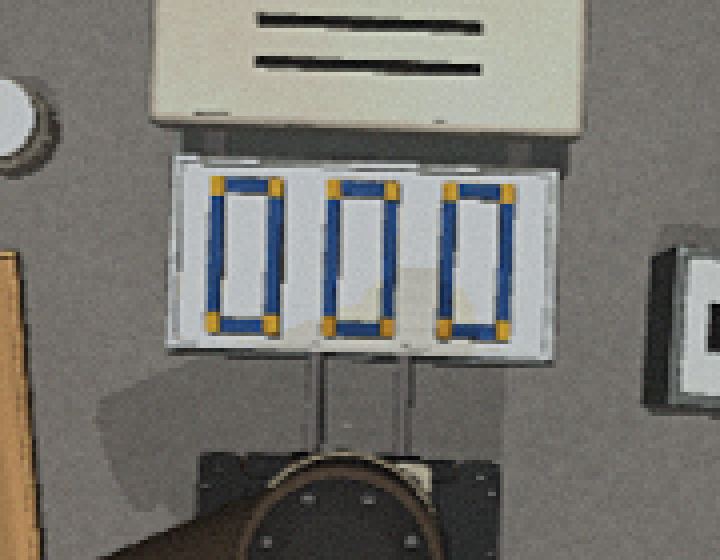

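All three frames lie flat and parallel in the carriage, at crop x of about 245, 360 and 477. Pushing home.

```bash
python3 - <<'E'
from h import *
bot.move_gripper(0)
s=uw(-160-32,0); e=uw(0-9,0)
goto(s,120,np.pi+UY,True); lin(s,50,150)
m=uw(-28,0); r=guarded([*s,50],[*m,50],20,v=70,step=16); print(r)
if r[2]<=20:
    r=guarded([*m,50],[*e,50],15,v=30,step=2); print(r)
print(bot.read_state()["t"],bot.read_state()["contact_force"])
E
```

```text
(array([595.502, -16.636,  50.   ]), array([595.388, -16.671,  49.928]), np.float64(0.7797791530028351))
(array([611.501, -16.844,  50.   ]), array([607.68 , -16.915,  49.833]), np.float64(16.967824503026616))
50.6333 [-17.257   3.403  10.707]
```

```bash
python3 - <<'E'
from h import *
p=bot.read_state()["tcp_pos"]; lin((p[0]-12,p[1]),50,80); lin((p[0]-12,p[1]),230,200)
P=[]
for n in ("top","side"):
    im=bot.camera(n); c=bot.get_calibration(n); V=c["view"]
    g=(im.max(2)<32).astype(np.uint8)
    w=V[:3,:3]@[522,-310,197]+V[:3,3]; u=c["cx"]+c["fx"]*w[0]/-w[2]; v=c["cy"]-c["fy"]*w[1]/-w[2]
    g=cv2.morphologyEx(g,cv2.MORPH_OPEN,np.ones((5,5),np.uint8))
    k,l,s,ce=cv2.connectedComponentsWithStats(g); i=min(range(1,k),key=lambda i:np.hypot(*(ce[i]-[u,v])))
    print(n,(u,v),ce[i],s[i]); 
    o=-V[:3,:3].T@V[:3,3]; d=px2w(c,V,ce[i],197)[0]-o; d/=np.linalg.norm(d); P.append((o,d)); print(o+d*((197-o[2])/d[2]))
A=sum(np.eye(3)-np.outer(d,d) for o,d in P); b=sum((np.eye(3)-np.outer(d,d))@o for o,d in P)
print("knob",np.linalg.solve(A,b)); print(ik((522,-310),178,np.pi))
E
```

```text
top (np.float64(413.7962110433631), np.float64(218.8754672068161)) [239. 236.] [237 234   5   5  25]
[464.351 177.523 197.   ]
side (np.float64(359.3288190397584), np.float64(141.38571662917815)) [356.    141.404] [352 139   9   6  52]
[ 532.753 -308.459  197.   ]
knob [491.595 132.7   479.701]
(array([-0.214,  0.283, -0.212,  0.   , -1.075, -1.356]), 3.141592653589793)
```

```bash
python3 - <<'E'
from h import *
P=[]
for n in ("top","side"):
    im=cv2.imread(f"pics/{n}0.png"); c=bot.get_calibration(n); V=c["view"]
    w=V[:3,:3]@[522,-310,197]+V[:3,3]; u=c["cx"]+c["fx"]*w[0]/-w[2]; v=c["cy"]-c["fy"]*w[1]/-w[2]
    x0,y0=int(u)-14,int(v)-14
    g=(im.max(2)<40).astype(np.uint8)[y0:y0+28,x0:x0+28]
    print(n,u-x0,v-y0); print("\n".join("".join(".#"[a] for a in r) for r in g))
E
```

```text
top 14.796211043363087 14.875467206816097
###.........................
#########...................
#########...................
.########...................
......###...................
......###...................
......##....................
............................
.....#......................
.....##.....######..........
..........#########.........
.........###########........
.........############.......
.........############.......
.........############.......
.........############.......
.........############.......
.........############.......
..#...#..###########........
...........########.........
.............####...........
............................
............................
............................
............................
............................
............................
............................
side 14.3288190397584 14.385716629178148
............................
............................
............................
............................
............................
............................
............................
............................
............................
............................
............####............
...........#######..........
..........#########.........
..........#########.........
.........###########........
.........###########........
..........#########.........
..........#########.........
...........#######..........
............#####...........
............................
............................
............................
............................
............................
............................
............................
............................
```

```bash
cat >> h.py <<'E'
K0=np.array([523.,-309.5]); CY=-0.035
def rot(v,a): return np.array([v[0]*np.cos(a)-v[1]*np.sin(a),v[0]*np.sin(a)+v[1]*np.cos(a)])
C=K0-rot((-52,-19),CY)
def leg(a,b,over=3,lim=12,dz=0):
    "take the gripped knob from gate point a to b (console mm)"
    a,b=np.array(a,float),np.array(b,float); d=(b-a)/np.linalg.norm(b-a)
    zz=lambda v:np.sqrt(205**2-v@v)-19+dz
    p0=bot.read_state()["tcp_pos"]; t=b+over*d
    r=guarded(p0,[*(C+rot(t,CY)),zz(b)],lim,v=40,step=4)
    st=bot.read_state(); k=rot(st["tcp_pos"][:2]-C,-CY)
    print("to",b,"at",k,"f",r[2],st["contact_force"],"w",st["width"],"t",st["t"])
    bot.line_to(list(st["tcp_pos"]),40)
    return k
E
python3 - <<'E'
from h import *
p=bot.read_state()["tcp_pos"]; lin(p[:2],300,250)
Y=np.pi+CY; goto(K0,300,Y,True); bot.move_gripper(86); lin(K0,230,150); lin(K0,178,80)
bot.move_gripper(20,20); st=bot.read_state(); print(st["width"],st["finger_force"],st["contact_force"])
leg((-52,-19),(-20,-19))
E
```

```text
34.07362184917232 20.00031977891922 [ 0.497 -0.035  0.706]
to [-20. -19.] at [-28.634 -18.816] f 15.257732663102225 [-15.298  -0.71    2.312] w 34.493896132423 t 59.1917
```

```bash
python3 - <<'E'
from h import *
bot.pause(0.3); print(bot.read_state()["contact_force"], rot(bot.read_state()["tcp_pos"][:2]-C,-CY))
s=bot.read_state(); print(s["tcp_pos"],s["width"])
k,V=wview(s); save("w5",bot.camera("wrist")); save("side5",bot.camera("side")[100:220,290:410].repeat(4,0).repeat(4,1))
E
```

```text
[-6.219 -0.597  0.929] [-29.186 -18.898]
[ 545.803 -310.197  181.418] 34.2037231394816
```

View pics/w5.png

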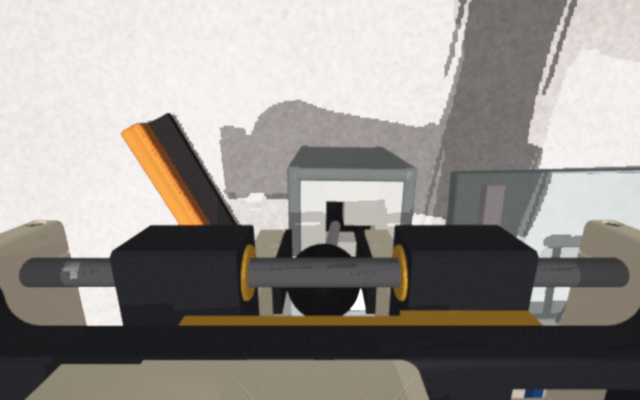

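View pics/side5.png

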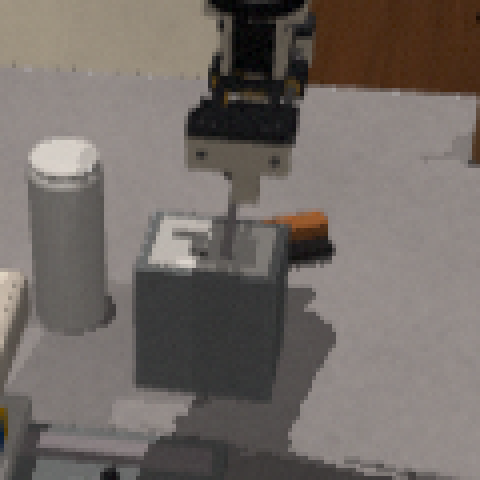

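The wrist view shows the knob held at (325,280) with the stem in the slot. The side view shows the lever leaning and not blocked. The force relaxed to 6 N, so that was a dynamic transient. I'll go slower, letting it settle before each check.

```bash
sed -i 's/def guarded(p0,p1,lim,v=40,step=3.):/def guarded(p0,p1,lim,v=40,step=3.,settle=0):/; s/bot.line_to(list(p0+d\*s),v); st=/bot.line_to(list(p0+d*s),v); settle and bot.pause(settle); st=/; s/v=40,step=4)$/v=30,step=4,settle=0.12)/; s/^    f0=.*/    f0=0 if settle else bot.read_state()["contact_force"]@d; f=0/' h.py; python3 - <<'E'
from h import *
k=leg((-28.6,-19),(-20,-19),over=6)
E
```

```text
to [-20. -19.] at [-28.626 -18.965] f 13.471273608482795 [-14.446  -0.857   4.034] w 34.084803553261715 t 60.2333
```

```bash
python3 - <<'E'
from h import *
s=bot.read_state(); c,V=wview(s)
for dx in (-15,-10,-5,0,5,10):
    w=V[:3,:3]@(s["tcp_pos"]+[dx,0,19])+V[:3,3]; print(dx,c["cx"]+c["fx"]*w[0]/-w[2],c["cy"]-c["fy"]*w[1]/-w[2], 18*c["fx"]/-w[2])
# slot as seen by wrist: plate-top points
print(px2w(c,V,[(303,181),(402,181),(327,203),(345,203)],130))
cc=bot.get_calibration("side");W=cc["view"]
print("stem/plate side",px2w(cc,W,[(347.5,163)],130), rot(px2w(cc,W,[(347.5,163)],130)[0][:2]-C,-CY))
im=bot.camera("wrist")[140:330,250:420]; save("w6",im.repeat(3,0).repeat(3,1))
print(C)
E
```

```text
-15 324.2117662431071 230.03566980835126 37.68421349062514
-10 324.5664271987005 239.74454944838902 37.358097822343865
-5 324.91500241406976 249.2868313323884 37.03757807661585
0 325.25764719745354 258.6667670391378 36.72251144536138
5 325.5945116170392 267.88846470048895 36.41275993880055
10 325.9257407201112 276.95589500057434 36.10819018394316
[[ 522.095 -324.444  130.   ]
 [ 524.451 -256.565  130.   ]
 [ 538.4   -308.492  130.   ]
 [ 538.837 -295.915  130.   ]]
stem/plate side [[ 555.487 -278.332  130.   ]] [-20.623  13.286]
[ 575.633 -292.331]
```

View pics/w6.png

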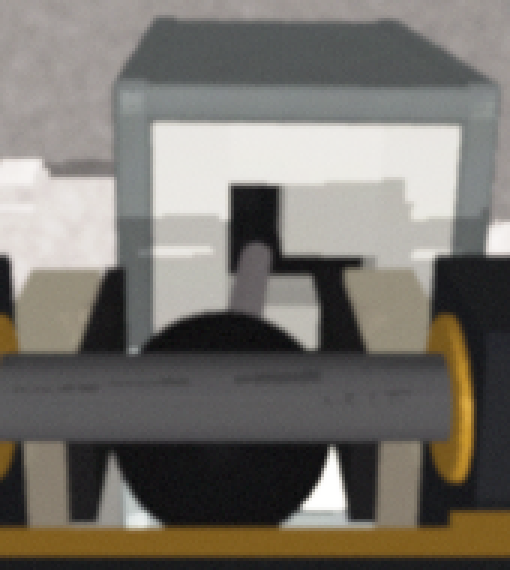

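The enlarged wrist view shows the knob's centre at about (325,280), roughly 11 mm ahead of the pads, and the stem already at the first corner (336,222). So the grip is on the ball's rear edge and the lever is at the cross-step wall. Re-gripping on the ball's centre.

```bash
python3 - <<'E'
from h import *
bot.move_gripper(60)
p=bot.read_state()["tcp_pos"]; print(p)
g=C+rot((-17,-19),CY); lin(g,184.5,60)
def look(n):
    s=bot.read_state(); c,V=wview(s); im=bot.camera("wrist"); g=(im.max(2)<22).astype(np.uint8)
    w=V[:3,:3]@(s["tcp_pos"]+[0,0,19])+V[:3,3]; print("grasp px",c["cx"]+c["fx"]*w[0]/-w[2],c["cy"]-c["fy"]*w[1]/-w[2]); save(n,im[190:330,250:420].repeat(4,0).repeat(4,1))
look("w7")
bot.move_gripper(20,20); s=bot.read_state(); print(s["width"],s["contact_force"],s["tcp_pos"],s["t"])
E
```

```text
[ 546.46  -310.271  181.499]
grasp px 325.25347724466843 258.7083855857058
34.7415710463591 [0.159 0.005 0.333] [ 557.937 -310.779  184.573] 62.15
```

View pics/w7.png

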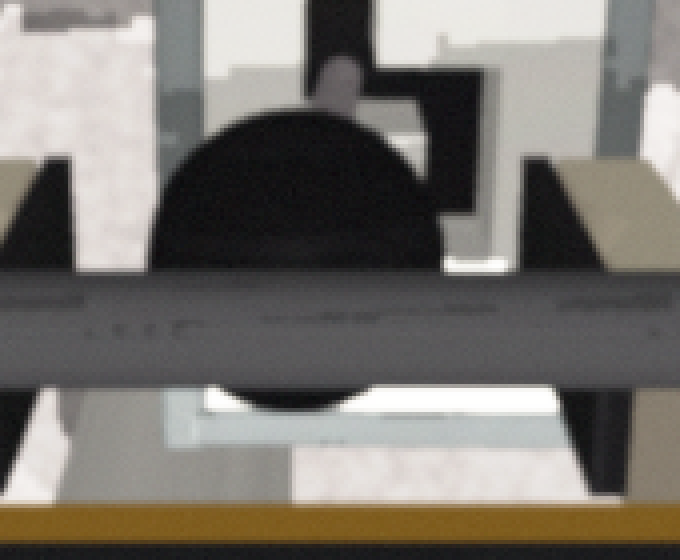

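The knob is now centred between the fingers at (324,255), with the stem at the first corner beside the cross slot running right. Going through the gate leg by leg.

```bash
python3 - <<'E'
from h import *
k=leg((-17.5,-19),(-17.5,19),over=4)
if k[1]>12:
    k=leg((k[0],k[1]-1.5),(23,18),over=4)
E
```

```text
to [-17.5  19. ] at [-17.478  21.992] f 7.742486922331922 [ 0.78  -7.752  2.319] w 34.88232951911625 t 66.5167
to [23. 18.] at [24.977 19.142] f 7.718321332960982 [-7.145  4.095  8.841] w 34.73587668882175 t 71.5333
```

```bash
python3 - <<'E'
from h import *
k=leg((23,19),(23,-19),over=4)
if k[1]<-12:
    k=leg((k[0],-18.5),(53,-18.5),over=4)
    if k[0]>47: bot.pause(0.5); st=bot.read_state(); print(st["contact_force"])
E
```

```text
to [ 23. -19.] at [ 23.003 -22.736] f 5.2790017613083196 [-0.494  5.326  0.31 ] w 34.788098485772935 t 76.125
to [ 53.  -18.5] at [ 52.618 -19.227] f 18.001695168217864 [-15.987  -2.518  12.852] w 34.74080861419792 t 79.9417
[-5.863 -0.849  7.185]
```

```bash
python3 - <<'E'
from h import *
bot.pause(2.7); print(bot.read_state()["t"],bot.read_state()["width"])
k=leg((52,-19),(19,-19),over=3)
if k[0]<24:
    k=leg((k[0],-19),(19,19),over=4)
    if k[1]>12: k=leg((19,19),(-21,19),over=4)
E
```

```text
83.4 34.590493786405105
to [ 19. -19.] at [ 17.727 -19.05 ] f 7.2057215804654735 [ 7.319 -2.036  0.728] w 34.81062784868902 t 87.4
to [19. 19.] at [18.855 21.726] f 9.640550253411222 [ 0.254 -9.657 -4.478] w 34.48828760989234 t 92.0167
to [-21.  19.] at [-22.858  19.278] f 9.43038977925062 [ 9.453 -0.335 -7.366] w 34.67688223501751 t 96.6667
```

```bash
python3 - <<'E'
from h import *
k=leg((-21,19),(-21,-19),over=4)
if k[1]<-12:
    k=leg((-21,-19),(-53,-19),over=4)
    bot.pause(.4); s=bot.read_state(); print(s["contact_force"],s["width"],s["t"])
E
```

```text
to [-21. -19.] at [-21.089 -22.389] f 5.922480108976074 [-1.814  5.973  4.167] w 34.95949833848142 t 101.2833
to [-53. -19.] at [-51.129 -19.443] f 15.890818882386032 [16.605 -4.871 -5.966] w 34.8226952264706 t 105.1333
[ 5.907 -1.716 -0.513] 34.66637506334657 105.8167
```

The lever is back at the near end (stopped at x = -51). Releasing it and pulling the carriage out.

```bash
python3 - <<'E'
from h import *
bot.move_gripper(70); p=bot.read_state()["tcp_pos"]; lin(p[:2],300,200)
bot.move_gripper(0)
a=uw(25.5,0); goto(a,300,np.pi+UY,True); lin(a,120,150); lin(a,48,80)
print(bot.read_state()["contact_force"])
b=uw(-110,0); r=guarded([*a,48],[*b,48],20,v=70,step=16); print(r)
e=uw(-146,0); r=guarded([*b,48],[*e,48],14,v=40,step=3); print(r)
bot.pause(.2); s=bot.read_state(); print(s["contact_force"],s["tcp_pos"],s["t"])
lin((s["tcp_pos"][0]+6,s["tcp_pos"][1]),48,60); lin((s["tcp_pos"][0]+6,s["tcp_pos"][1]),200,200)
im,o=frames(67); print(*o,sep="\n"); save("top8",im[120:300,160:480])
E
```

```text
[ 0.34   0.002 -0.129]
(array([513.509, -15.57 ,  48.   ]), array([513.238, -15.608,  47.995]), np.float64(-1.0359355658483171))
(array([477.512, -15.102,  48.   ]), array([483.483, -14.298,  49.051]), np.float64(24.19100039157903))
[ 23.104  -8.91  -14.805] [483.492 -14.291  49.048] 118.6417
(array([ 623.149, -104.477]), np.float64(-0.0357117917954719), (118.69898223876953, 53.22404479980469))
(array([622.781, -15.529]), np.float64(-0.018052503765210837), (118.57157135009766, 53.058990478515625))
(array([623.934,  73.917]), np.float64(-0.011683554018286912), (118.13548278808594, 54.116153717041016))
```

```bash
cat >> h.py <<'E'
T=np.array([469.,315.5]); TY=0.119
def tw(x,y): return T+rot((x,y),TY)
E
python3 - <<'E'
from h import *
for y,slot in ((74,0),(-15.5,87)):
    im,o=frames(67); f=[f for f in o if abs(f[0][1]-y)<45 and f[0][0]>560]
    print(f); ce=f[0][0] if f else np.array([623.3,y]); 
    ok=pick(ce,np.pi-0.017,39,op=72)
    if not ok: break
    place(tw(slot,0),TY+np.pi/2,5,op=62)
    if not 50<bot.read_state()["width"]<75: break
E
```

```text
[(array([623.888,  73.891]), np.float64(-0.01423126707511102), (118.1716079711914, 54.35569381713867))]
pick w 55.643332536129044 55.80864377563493 t 124.6083
placed, held w 55.75971977858129 t 130.9
[(array([622.781, -15.529]), np.float64(-0.018052503765210837), (118.57157135009766, 53.058990478515625))]
pick w 55.79774358243302 55.648508543351035 t 137.5583
placed, held w 55.71000620577339 t 143.825
```

```bash
python3 - <<'E'
from h import *
ce=np.array([623.1,-104.5]); im,o=frames(67); f=[f for f in o if abs(f[0][1]+104.5)<45 and f[0][0]>560]; print(f)
if f: ce=f[0][0]
ok=pick(ce,np.pi-0.02,39,op=72)
im=bot.camera("top"); save("top9",im[170:300,160:280].repeat(4,0).repeat(4,1))
im,o=frames(33); print(*o,sep="\n")
for f in o: print(rot(f[0]-T,-TY),f[1]-TY)
E
```

```text
[(array([ 622.234, -104.271]), np.float64(0.018436648107698295), (117.86738586425781, 52.635013580322266))]
pick w 55.62132544826931 55.76636801633597 t 150.45
(array([469.716, 317.644]), np.float64(-1.4369376112528913), (122.16633605957031, 56.54954147338867))
(array([555.34 , 327.158]), np.float64(-1.4591037002168665), (121.16635131835938, 54.598690032958984))
[0.966 2.044] -1.5559376112528913
[87.113  1.326] -1.5781037002168665
```

View pics/top9.png

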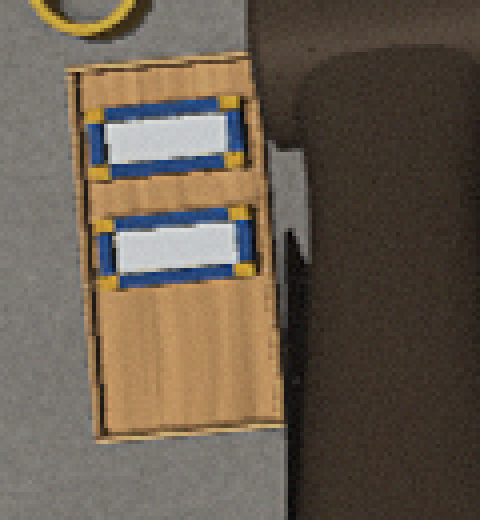

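Both frames lie flat inside the tray walls, at crop (168,138) and (176,248), and the near slot is free. Placing the third.

```bash
python3 - <<'E'
from h import *
place(tw(-87,0),TY+np.pi/2,5,op=62)
p=bot.read_state()["tcp_pos"]; lin(p[:2],260,200)
bot.move_joints([2.4,*bot.read_state()["joint_pos"][1:]])
im,o=frames(33)
for f in o: print(f[0],rot(f[0]-T,-TY),f[1]-TY,f[2])
save("top10",cv2.resize(im[130:290,160:480],(800,400))); print(bot.read_state()["t"],bot.read_state()["contact_force"])
E
```

```text
placed, held w 55.6874845318301 t 156.5083
[383.253 306.438] [-86.216   1.182] -1.5828223223257825 (121.10279083251953, 54.973358154296875)
[468.908 317.535] [0.151 2.032] -1.5559376112528913 (122.16633605957031, 54.91925048828125)
[555.326 327.285] [87.114  1.453] -1.5781037002168665 (121.42121887207031, 54.598690032958984)
159.5833 [-0.295 -0.741 -0.385]
```

View pics/top10.png

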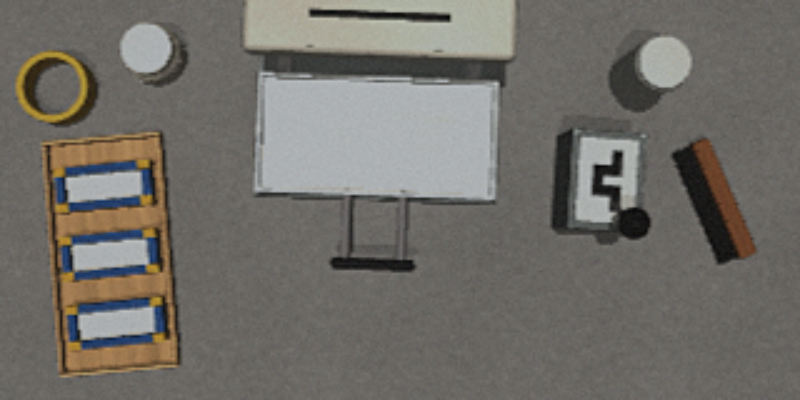

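All three frames are flat in the tray, the carriage is out, and the knob at (634,222) maps to its starting pixel (414,219). The bystanders have not moved. Handing in.

```bash
python3 -c "
from plant import bot
print(bot.close_job())"
```

```text
the job is handed in; nothing more can be done
None
```

I handed the job in at about 160 s. All three frames went through the exposure cycle and now lie flat in the drying tray, the carriage is at its front stop, the lever is at the near end, and the ink jar, tape roll, spray can and squeegee have not moved. The hand-in call returned no verdict.

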